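Snap the junction box shut and hold it against the sprung stop

ROBOT

A 6-joint arm with a two-finger parallel gripper is mounted at the origin on a cart in front of the work surface, level with it; the furniture and walls round the work are solid. World frame = base frame: x ahead of the robot, y to its left, z up, the work surface at z = 0. Lengths are in m, angles in rad, forces in N, time in s.
With the tool pointing down it reaches from about 0.325 to 0.775 m from the base axis. Payload 5.5 kg.
Tool frame: the origin (TCP) lies at the very end of the fingers, on their centre line; the grasp point (between the pads) lies 19 mm behind it (r.tcp_to_grasp is the distance from the TCP to the grasp point, in m); z points along the fingers, y is the line along which they close (so a half turn about z gives the same grasp; the last joint's range is limited). The gripper opens to 88 mm and grips with 3 to 60 N. Pads are 20 mm wide; open, the fingers measure 115 mm over their backs; the gripper's body (75 mm by 178 mm) begins 61 mm behind the grasp point.
Start: joints at [-0.057, 0.091, 1.231, -0, 1.82, -0.057], TCP at [0.6, -0, 0.223] pointing down, gripper open.
Joint ranges: [-2.87, 2.87], [-0.86, 2.18], [0.17, 2.46], [-1.51, 4.65], [0.06, 2.69], [-2.65, 2.65]. Speed limits (rad/s): [2.57, 2.57, 3.01, 3.14, 3.14, 3.14].

INTERFACE

Orientations are given as a rotation vector (axis times angle).
In Python, from cell import r, read_camera, camera_params, workorder gives the robot as it stands. The module is installed in compiled form; this text tells all that it offers.
- The arm moves only by the shell command python3 -m inch 'ROWS' [FORCE]. ROWS is JSON, a list of rows, each a list of 7 numbers: the opening, from 0 (shut) to 1 (fully open), then the shift along the tool's x, y, z as a fraction of full scale, then the turn, a rotation vector about the tool's x, y, z as a fraction of full scale. A call has 1 to 20 rows; each row is the pose to reach, as a shift and turn from the pose commanded when the call began, along the tool's axes at that moment; what a row does not reach only later rows make up. Full scale, the value 1, is 0.25 m for a shift and 60 degrees for a turn. A row lasts 1/8 s, in which the tool goes at most 62.5 mm and 10.7 degrees, less where a joint would pass 70% of its speed; a pose out of reach is approached as far as the arm can. A call with a number of a shift or a turn outside -1 to 1 is refused whole. A call with a gripper value outside its range is refused whole. The fingers move at their own pace and stop on an object; FORCE is the grip in N (left out, the last holds). Time passes only in rows, so rows that repeat a pose let the fingers close. It gives the time, the measured TCP pose, the force, the opening and the grip force at its end, in the units of the state.
- r.read_state(): the state, without advancing time (a new reading comes with each control period).
- read_camera(name): name is "scene" or "side" or "wrist"; returns the picture (384x512x3 uint8, red, green, blue); there is no depth.
- camera_params(name): a dict with "fx", "fy", "cx", "cy" (pixels), "camera_from_world" (4x4, takes a point from world to camera coordinates); the wrist camera has in their place "T_tool_cam" (4x4, takes a point from camera to tool coordinates, whose origin is the TCP and whose axes are the flange's). Camera axes: x right, y up, looking along -z (the intrinsics and any distortion apply to the point x, -y, -z); pixel columns grow to the right and rows downward; lengths in m; the calibration is good to about 2 mm. The wrist camera is an equidistant fisheye: a pixel r from the principal point sees the ray r / f radians off the axis. A picture is of the moment at which its call begins: read the wrist's pose just before it. camera_params takes no time and is no camera call.
- workorder.job_done(): hands the job in; it is judged then, once.
The state is a dict: "time": time; "q": joint angles; "dq": joint speeds; "joint_efforts": joint torques, N m; "tcp_pos": TCP position; "tcp_rot": TCP orientation; "force": force on the tool from outside, world axes, zero at the start; "ft_torque": the same for the moment, N m; "grip_width": opening from 0.0 (shut) to 1.0 (fully open); "grip_force": force on a finger pad.
Only numpy, scipy, OpenCV 4.12 (cv2) and the standard library are available. Lean on these libraries where they do the work, as an engineer would, in place of code of your own. Each camera call takes 0.05 s, during which the arm holds its last target. There are 200 camera calls.

TASK

The small grey junction box for the card reader is to be screwed up by a colleague: first press its white hinged cover down until it snaps shut and stays shut, then bring the box to the sprung stop and press its hinge end squarely and centrally against the black rubber face with about 10 N (anything from 6 to 16 N, gauge pointer over the green field), the box standing flat on the worktop. Keep that push steady in the gripper for at least two seconds and finish while still holding it so, not letting go; handle the box without tipping it over, never press so hard that the stop bottoms out, and do not disturb the salt shaker, the black sauce cup or the keys.

Things in the scene. Friction and masses are not known exactly. Their poses are not given: they have to be found in the camera images.
- box: Loose grey plastic junction box, 0.24 to 0.4 kg, 100 mm long (x), 56 mm wide (y), 44 mm high, 48 mm with the cover shut. Origin at the centre of its underside, z up. The cover hinge is at the top of its +x end; that flat end face goes against the stop. Its rigid side walls can be gripped from above across y, also near mid-length; the box slides on the worktop and need not be lifted.
- box_back (a point): Centre of the outer face of the box's hinge (+x) end: 50 mm along +x from the box origin, 22 mm above the underside.
- cover (a joint): Angle of the white cover (94 x 56 x 4 mm), rad: 0 shut on the box, grows as its free end (box -x) rises, to 0.8; starts 0.45 to 0.75. Hinge axis along box y, 46 mm to +x of the box origin, 44 mm above the underside. Stays where left when far open; below about 0.15 rad a spring catch resists (up to about 6 N at cover_press), below about 0.07 it snaps over and is held shut.
- cover_press (a point): Point on the cover's outer surface, on its middle line, 50 mm from the hinge axis; moves with the cover. With the cover shut it is 4 mm to the -x side of the box origin and 48 mm above the worktop. A good place to press straight down.
- stop: Fixed sprung stop, 130 mm wide, 58 mm high, 55 mm deep: steel bracket, in front of it a black rubber-faced plate on springs, 90 mm wide, face 6 to 50 mm above the worktop. Origin at worktop level below the middle of the face at rest; x points square into the stop (the way to press), y along the face, z up. At its +y end a black pointer moves over a white/green/red strip: green is 6 to 16 N.
- pad (a joint): How far the rubber-faced plate has been pushed in along the stop's +x, m: 0 at rest, springs of 1500 N/m with no preload (6 N at 0.004, 10 N at 0.0067, 16 N at 0.0107), bottoming out at 0.016 (24 N).
- salt_shaker: Salt shaker, 40 mm across and 81 mm high, steel top; origin at the centre of its underside. A bystander: leave it alone.
- sauce_cup_1: Small black plastic sauce cup, 51 mm across and 29 mm high; origin at the centre of its underside. A bystander: leave it alone.
- keys_1: Bunch of keys with a red fob, 84 x 118 x 8 mm, lying flat; origin at the centre of its underside. A bystander: leave it alone.

How it is judged:
By the outcome, as a careful person would: the job done as asked, in the order asked, and still so for the second after the job is handed in, while the arm keeps its last pose, push and grip.
It also fails if it takes over 54 s, if anything falls off the work surface, if the arm or the gripper's body presses on something with over 40 N, if the wrist force passes 120 N, or if a joint passes its speed limit or range.

## Working session

There is one attempt and no reset: what is moved stays moved. The work goes in short steps, Python scripts to look and compute and a shell command to move; the robot and the scene stay as the last step left them, time stands still between calls to the robot, and variables do not carry over. Pictures are saved under pics/ and viewed, at most 10 in all, crops included, and the job is handed in when it is done.

```bash
mkdir -p pics; cat > h.py <<'E'
import numpy as np, cv2
from cell import r, read_camera, camera_params, workorder
from scipy.spatial.transform import Rotation as R
def ray(name,u,v,st=None):
    p=camera_params(name)
    if name=="wrist":
        st=st or r.read_state()
        dx,dy=u-p["cx"],v-p["cy"]; f=p["fx"]; rr=np.hypot(dx,dy); th=rr/f
        k=np.sin(th)/max(rr,1e-9); d=np.array([dx*k,-dy*k,-np.cos(th)])
        T=np.array(p["T_tool_cam"]); W=np.eye(4); W[:3,:3]=R.from_rotvec(st["tcp_rot"]).as_matrix(); W[:3,3]=st["tcp_pos"]
        M=W@T
    else:
        d=np.array([(u-p["cx"])/p["fx"],-(v-p["cy"])/p["fy"],-1.]); M=np.linalg.inv(np.array(p["camera_from_world"]))
    return M[:3,3],M[:3,:3]@d
def onz(name,u,v,z,st=None):
    o,d=ray(name,u,v,st); return (o+d*(z-o[2])/d[2]).round(4)
def proj(name,P):
    p=camera_params(name); c=(np.array(p["camera_from_world"])@np.append(P,1))[:3]
    return np.array([p["cx"]+p["fx"]*c[0]/-c[2],p["cy"]-p["fy"]*c[1]/-c[2]])
E
python3 - <<'E'
from h import *
s=r.read_state();print({k:np.round(v,3) for k,v in s.items()})
for n in("scene","side","wrist"):
    im=read_camera(n);cv2.imwrite(f"pics/a_{n}.png",im[:,:,::-1]); p=camera_params(n);print(n,{k:np.round(v,3).tolist() for k,v in p.items()})
a=cv2.imread("pics/a_scene.png");b=cv2.imread("pics/a_wrist.png")
cv2.imwrite("pics/a_big.png",cv2.resize(a,(800,600),interpolation=cv2.INTER_CUBIC))
E
```

```text
{'time': np.float64(0.0), 'q': array([-0.057,  0.092,  1.232, -0.   ,  1.82 , -0.057]), 'dq': array([ 0.   ,  0.   ,  0.002, -0.   , -0.001,  0.001]), 'joint_efforts': array([-0.0000e+00, -4.4645e+01, -4.0645e+01,  7.0000e-02,  2.9000e-02,
       -0.0000e+00]), 'tcp_pos': array([ 0.6  , -0.   ,  0.222]), 'tcp_rot': array([-2.22e+00, -2.22e+00,  2.00e-03]), 'force': array([0.449, 0.163, 0.89 ]), 'ft_torque': array([-0.037,  0.003, -0.033]), 'grip_force': np.float64(0.0), 'grip_width': np.float64(0.999)}
scene {'fx': 351.506, 'fy': 351.506, 'cx': 251.358, 'cy': 186.67, 'camera_from_world': [[-0.899, -0.438, 0.007, 0.501], [0.262, -0.523, 0.811, -0.215], [-0.352, 0.731, 0.585, -0.684], [0.0, 0.0, 0.0, 1.0]]}
side {'fx': 426.194, 'fy': 426.194, 'cx': 260.565, 'cy': 190.006, 'camera_from_world': [[0.897, 0.441, -0.012, -0.488], [-0.388, 0.802, 0.454, 0.215], [0.21, -0.403, 0.891, -1.057], [0.0, 0.0, 0.0, 1.0]]}
wrist {'fx': 297.319, 'fy': 297.319, 'cx': 258.709, 'cy': 191.721, 'T_tool_cam': [[-0.001, 0.97, 0.242, 0.067], [1.0, 0.0, 0.001, 0.001], [0.001, 0.242, -0.97, -0.163], [0.0, 0.0, 0.0, 1.0]]}
```

View pics/a_big.png

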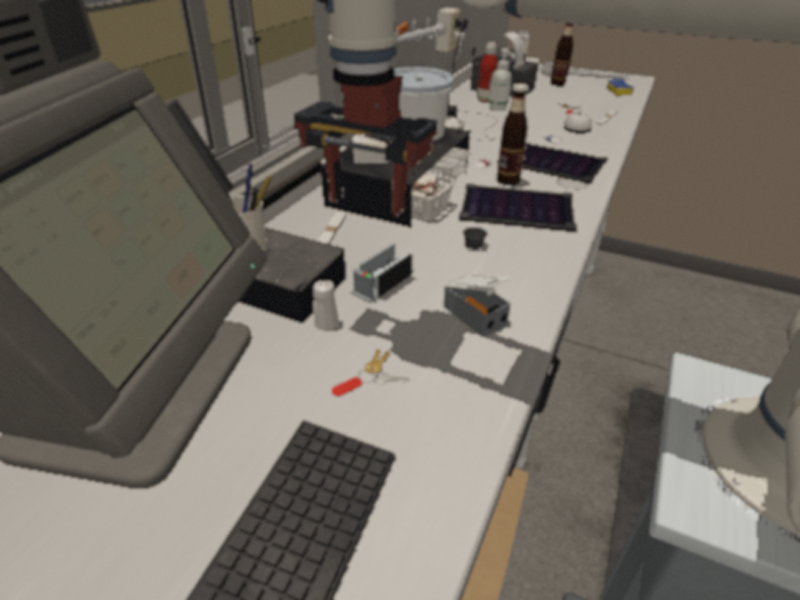

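View pics/a_wrist.png

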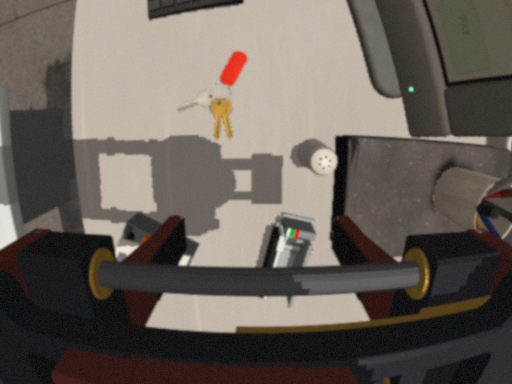

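View pics/a_side.png

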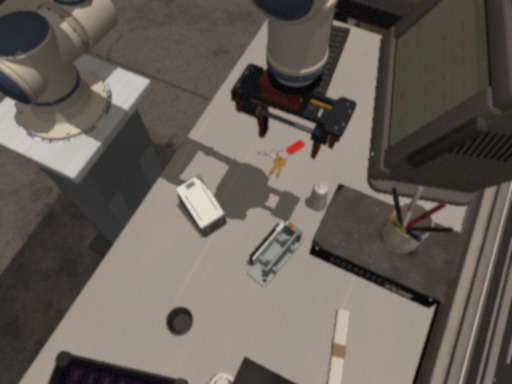

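The side view shows the box near (200,205), stop (275,250), cup (180,320), salt (319,195) and keys (280,160). The scene view has the box at (475,300), with its opening facing the camera, and the stop at (383,275). Next I'll zoom in on the box and stop.

```bash
python3 - <<'E'
import cv2,numpy as np
a=cv2.imread("pics/a_side.png")[165:295,165:325]
b=cv2.imread("pics/a_scene.png")[150:220,215:335]
a=cv2.resize(a,None,fx=5,fy=5,interpolation=cv2.INTER_CUBIC)[:600]
cv2.imwrite("pics/z1.png",cv2.resize(cv2.imread("pics/a_side.png")[165:285,165:325],(800,600),interpolation=cv2.INTER_CUBIC))
cv2.imwrite("pics/z2.png",cv2.resize(b,(800,467),interpolation=cv2.INTER_CUBIC))
E
```

```text
(no output)
```

View pics/z1.png

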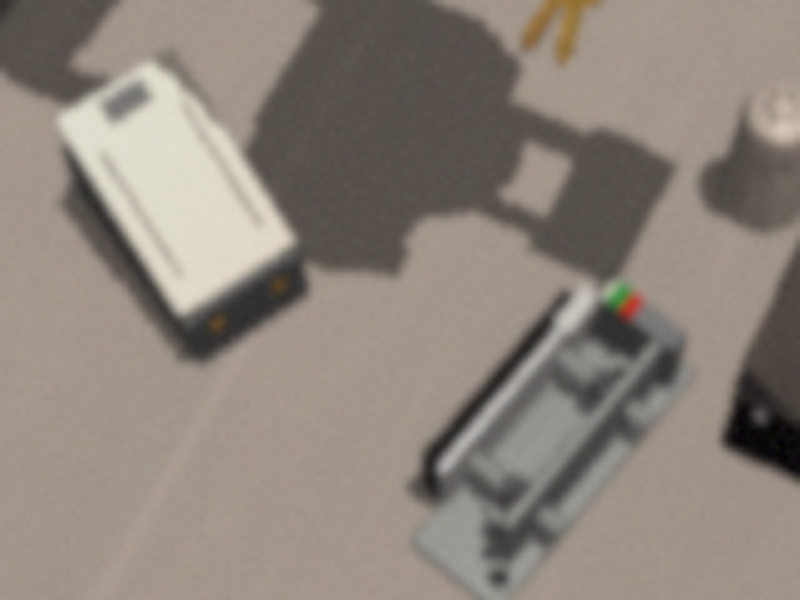

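View pics/z2.png

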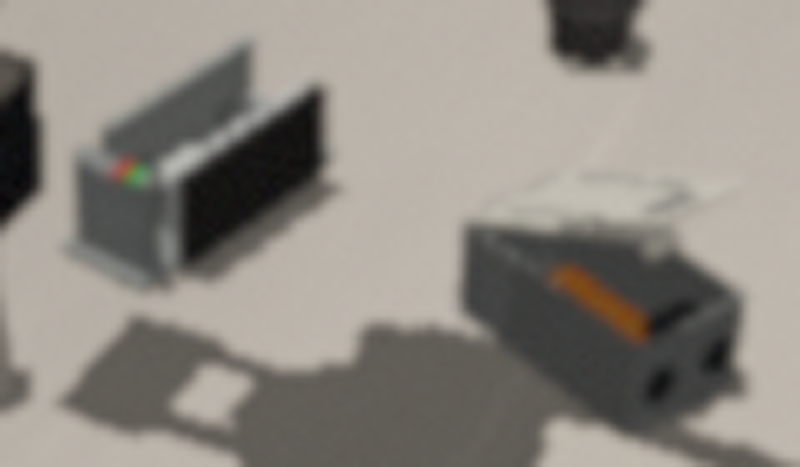

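```bash
python3 - <<'E'
from h import *
A=lambda u,v,z:onz("side",165+u/5,165+v/5,z)[:2]
B=lambda u,v,z:onz("scene",215+u/6.667,150+v/6.667,z)[:2]
print("side hinge top",A(180,322,.046),A(300,245,.046),"bottom",A(200,360,0),A(308,293,0))
print("scene box hL",B(467,228,.044),B(467,310,0),"fL",B(625,350,.044),B(628,430,0),"fR",B(740,300,.044),B(738,385,0))
print("pad scene",B(183,190,.05),B(322,90,.05),B(183,265,.006),B(322,172,.006))
print("pad side top",A(432,470,.05),A(575,290,.05))
print("salt,cup,keys",onz("side",319,205,0),onz("side",180,325,0),onz("side",275,168,0),onz("side",295,147,0))
# free end of cover: triangulate corners
for (s,c) in (((60,122),(742,185)),):
    o1,d1=ray("side",165+s[0]/5,165+s[1]/5);o2,d2=ray("scene",215+c[0]/6.667,150+c[1]/6.667)
    t=np.linalg.lstsq(np.c_[d1,-d2],o2-o1,rcond=None)[0];print(o1+t[0]*d1,o2+t[1]*d2)
E
```

```text
side hinge top [ 0.4884 -0.1554] [ 0.5157 -0.1049] bottom [ 0.4897 -0.1534] [ 0.5161 -0.1069]
scene box hL [ 0.5099 -0.101 ] [ 0.5093 -0.107 ] fL [ 0.4304 -0.0553] [ 0.4276 -0.0647] fR [ 0.4014 -0.1033] [ 0.398  -0.1093]
pad scene [ 0.6166 -0.0671] [ 0.5983 -0.159 ] [ 0.6215 -0.0759] [ 0.5989 -0.163 ]
pad side top [ 0.6072 -0.1671] [ 0.6251 -0.0756]
salt,cup,keys [0.6757 0.0189 0.    ] [ 0.5349 -0.3295  0.    ] [0.5505 0.061  0.    ] [0.5683 0.132  0.    ]
[ 0.41522122 -0.11306061  0.08462904] [ 0.40983026 -0.1151987   0.08621209]
```

The box origin comes out near (0.457,-0.105) with yaw about -29°. The pad face centre is near (0.611,-0.118) with yaw about -12°. I'll move above the press point with the fingers shut and turned to match the box.

```bash
python3 -m inch '[[0,-0.2,-0.3,0.1,0,0,-0.17],[0,-0.412,-0.586,0.2,0,0,-0.4],[0,-0.412,-0.586,0.2,0,0,-0.6],[0,-0.412,-0.586,0.2,0,0,-0.8],[0,-0.412,-0.586,0.2,0,0,-1],[0,-0.412,-0.586,0.2,0,0,-1],[0,-0.412,-0.586,0.2,0,0,-1],[0,-0.412,-0.586,0.2,0,0,-1]]' 30
python3 - <<'E'
from h import *
s=r.read_state();print(s["tcp_pos"],s["tcp_rot"],s["force"])
im=read_camera("wrist");cv2.imwrite("pics/b.png",im[:,:,::-1])
im=read_camera("side");cv2.imwrite("pics/b_side.png",im[:,:,::-1])
im=read_camera("scene");cv2.imwrite("pics/b_scene.png",im[:,:,::-1])
E
```

```text
time: 1.15
tcp_pos: [0.4535, -0.103, 0.1725]
tcp_rot: [-0.817, -3.033, 0.0]
force: [-0.2, -0.4, 0.2]
grip_width: 0.129
grip_force: 0.0
[ 0.45346926 -0.10296311  0.17247695] [-8.16645509e-01 -3.03329354e+00  2.24448089e-05] [-0.19559304 -0.37135984  0.16583416]
```

View pics/b.png

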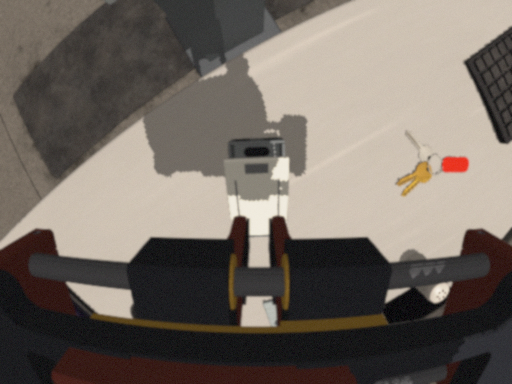

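The box is centred under the tool and aligned with it: free end at columns 228-285, row about 150. Now I'll press down in stages.

```bash
python3 -m inch '[[0,0,0,0.15,0,0,0],[0,0,0,0.3,0,0,0],[0,0,0,0.36,0,0,0],[0,0,0,0.39,0,0,0],[0,0,0,0.42,0,0,0],[0,0,0,0.44,0,0,0],[0,0,0,0.46,0,0,0],[0,0,0,0.475,0,0,0],[0,0,0,0.475,0,0,0]]'
python3 -m inch '[[0,0,0,0.005,0,0,0],[0,0,0,0.01,0,0,0],[0,0,0,0.015,0,0,0],[0,0,0,0.02,0,0,0],[0,0,0,0.02,0,0,0]]'
```

```text
time: 2.42
tcp_pos: [0.4535, -0.103, 0.054]
tcp_rot: [0.813, 3.035, 0.0]
force: [0.1, 0.5, 1.6]
grip_width: 0.003
grip_force: 0.6
time: 3.05
tcp_pos: [0.4534, -0.103, 0.0486]
tcp_rot: [-0.813, -3.034, 0.0]
force: [-0.0, -0.0, -0.2]
grip_width: 0.006
grip_force: 0.0
```

```bash
python3 -m inch '[[0,0,0,0.006,0,0,0],[0,0,0,0.01,0,0,0],[0,0,0,0.01,0,0,0]]'
python3 -m inch '[[0,0,0,-0.2,0,0,0],[0.5,0,0,-0.3,0,0,0],[1,0,0,-0.4,0,0,0],[1,0,0,-0.4,0,0,0],[1,0,0,-0.4,0,0,0],[1,0,0,-0.4,0,0,0]]'
python3 - <<'E'
from h import *
s=r.read_state();print(s["tcp_pos"],s["tcp_rot"],s["force"])
I=[read_camera(n)[:,:,::-1] for n in("wrist","side","scene")]
for n,i in zip("wds",I):cv2.imwrite(f"pics/c_{n}.png",i)
w=cv2.resize(I[0][110:250,160:360],(400,280),interpolation=cv2.INTER_CUBIC)
a=cv2.resize(I[1][165:285,165:325],(400,300),interpolation=cv2.INTER_CUBIC)
b=cv2.resize(I[2][150:220,215:335],(800,300),interpolation=cv2.INTER_CUBIC)[:, :]
top=np.hstack([np.pad(w,((0,20),(0,0),(0,0))),a]);cv2.imwrite("pics/c.png",np.vstack([top,b]))
E
```

```text
time: 3.42
tcp_pos: [0.4537, -0.103, 0.0481]
tcp_rot: [0.813, 3.034, -0.0]
force: [-4.4, 1.7, 9.7]
grip_width: 0.002
grip_force: 4.6
time: 4.18
tcp_pos: [0.4529, -0.1028, 0.1447]
tcp_rot: [-0.812, -3.032, -0.0]
force: [0.1, -0.2, -0.7]
grip_width: 0.533
grip_force: 0.0
[ 0.4529204  -0.10280094  0.1447336 ] [-8.12353924e-01 -3.03218862e+00 -1.23809704e-04] [ 0.08516823 -0.24901312 -0.68254808]
```

View pics/c.png

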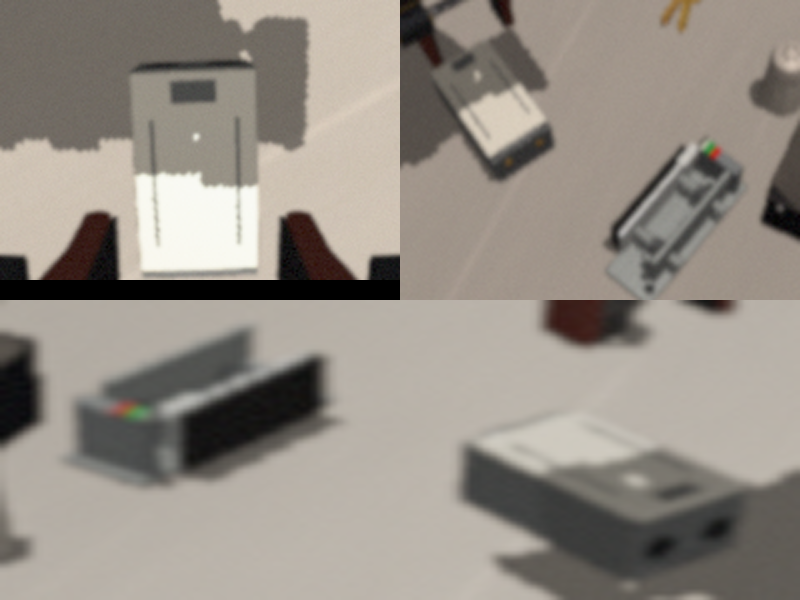

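The cover is shut in all three views. In the wrist view its corners are at (225,146), (287,144), (231,246) and (289,245), so I can refine the box pose.

```bash
python3 - <<'E'
from h import *
c=[onz("wrist",u,v,.048)[:2] for u,v in((225.5,146),(287.5,144),(231,246),(289,245))]
print(c); f=(c[0]+c[1])/2;h=(c[2]+c[3])/2;d=h-f
print("center",(f+h)/2,"len",np.linalg.norm(d),"yaw",np.degrees(np.arctan2(d[1],d[0])))
B=lambda u,v,z:onz("side",165+u/2.5,165+v/2.5,z)[:2]
fx=[B(610-400,238,.05),B(692-400,145,.05)];print("pad side",fx)
T=R.from_rotvec(r.read_state()["tcp_rot"]).as_matrix();print(T.round(3))
E
```

```text
[array([ 0.4023, -0.1054]), array([ 0.4281, -0.0573]), array([ 0.486 , -0.1507]), array([ 0.513, -0.102])]
center [ 0.45735 -0.10385] len 0.09555883004725413 yaw -28.093648810980476
pad side [array([ 0.6042, -0.1713]), array([ 0.6283, -0.074 ])]
[[-0.866  0.5   -0.001]
 [ 0.5    0.866  0.   ]
 [ 0.002 -0.    -1.   ]]
```

```bash
python3 -m inch '[[1,-0.012,0,0,0,0,0],[1,-0.012,0,0.2,0,0,0],[1,-0.012,0,0.4,0,0,0],[1,-0.012,0,0.5,0,0,0],[1,-0.012,0,0.54,0,0,0],[1,-0.012,0,0.54,0,0,0]]' 40
python3 -m inch '[[0.6,0,0,0,0,0,0],[0.5,0,0,0,0,0,0],[0.5,0,0,0,0,0,0],[0.5,0,0,0,0,0,0],[0.5,0,0,0,0,0,0],[0.5,0,0,0,0,0,0]]' 40
```

```text
time: 5.08
tcp_pos: [0.4562, -0.1045, 0.0115]
tcp_rot: [-0.813, -3.034, -0.0]
force: [-0.2, 0.4, 0.0]
grip_width: 1.001
grip_force: 0.0
time: 5.82
tcp_pos: [0.4563, -0.1049, 0.012]
tcp_rot: [0.813, 3.034, -0.001]
force: [-2.2, -1.7, 5.4]
grip_width: 0.638
grip_force: 39.7
```

```bash
python3 -m inch '[[0.5,-0.04,0.025,0,0,0,-0.05],[0.5,-0.08,0.05,0,0,0,-0.1],[0.5,-0.12,0.08,0,0,0,-0.15],[0.5,-0.16,0.106,0,0,0,-0.2],[0.5,-0.2,0.13,0,0,0,-0.25],[0.5,-0.241,0.159,0,0,0,-0.29],[0.5,-0.241,0.159,0,0,0,-0.29],[0.5,-0.241,0.159,0,0,0,-0.29]]'
python3 - <<'E'
from h import *
s=r.read_state();print(s["tcp_pos"],s["tcp_rot"],s["force"])
I=[read_camera(n)[:,:,::-1] for n in("wrist","side","scene")]
for n,i in zip("wds",I):cv2.imwrite(f"pics/d_{n}.png",i)
a=cv2.resize(I[1][190:290,215:325],(440,400),interpolation=cv2.INTER_CUBIC)
b=cv2.resize(I[2][150:220,215:305],(360,280),interpolation=cv2.INTER_CUBIC)
w=cv2.resize(I[0][210:384,130:390],(0,0),fx=.769,fy=.769)
print(w.shape)
o=np.zeros((540,800,3),np.uint8);o[:400,:440]=a;o[:280,440:]=b;o[400:400+w.shape[0],:w.shape[1]]=w
cv2.imwrite("pics/d.png",o)
E
```

```text
time: 6.82
tcp_pos: [0.5292, -0.1002, 0.0121]
tcp_rot: [0.344, 3.12, 0.0]
force: [1.6, -1.2, 4.3]
grip_width: 0.638
grip_force: 39.8
[ 0.52918327 -0.10022564  0.01205613] [3.43972707e-01 3.12032633e+00 2.45912624e-05] [ 1.59489896 -1.20782645  4.33502486]
(134, 200, 3)
```

View pics/d.png

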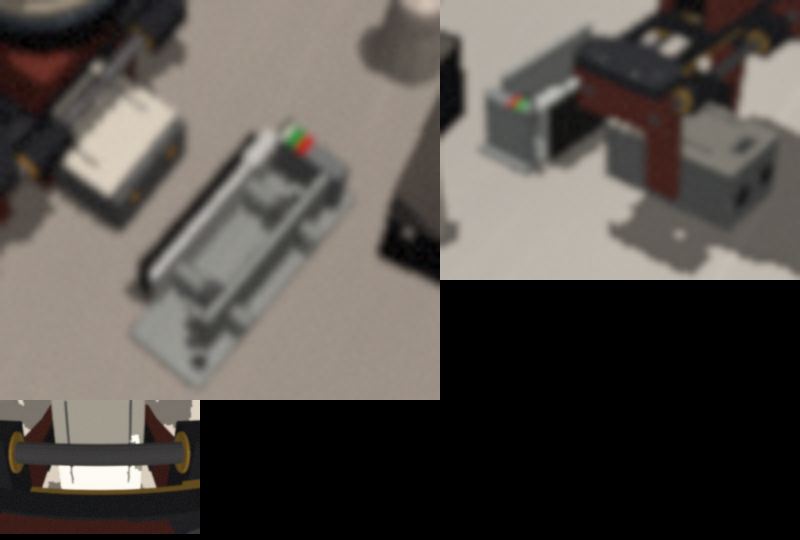

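In the side crop, the box's hinge edge runs (110,200)-(182,123), nearly parallel to the rubber edge at (140,268)-(252,135). I'll fit both edges numerically.

```bash
python3 - <<'E'
from h import *
g=cv2.cvtColor(cv2.imread("pics/d_side.png"),cv2.COLOR_BGR2GRAY).astype(float)
def edge(rows,lo,hi,thr,z):
    P=[]
    for v in rows:
        a,b=lo(v),hi(v); s=g[v,a:b]
        for i in range(len(s)-1):
            if s[i]>thr>=s[i+1]:
                P.append((a+i+(s[i]-thr)/(s[i]-s[i+1]),v));break
    W=np.array([onz("side",u,v,z)[:2] for u,v in P]); m=W.mean(0); d=np.linalg.svd(W-m)[2][0]; d*=np.sign(d[1])
    print(len(P),"mean",m,"yaw of normal",np.degrees(np.arctan2(-d[0],d[1])),"resid mm",np.abs((W-m)@[d[1],-d[0]]).max()*1e3,W[0],W[-1]); return m,d
# pad rubber front top edge: expected col at row v
c=lambda v:215+(250-(v*4-760-135)*110/133)/4
edge(range(227,254),lambda v:int(c(v))-7,lambda v:int(c(v))+6,100,.05)
c2=lambda v:215+(182-(v*4-760-123)*72/77)/4
edge(range(223,239),lambda v:int(c2(v))-5,lambda v:int(c2(v))+6,130,.048)
A=lambda u,v,z:onz("side",215+u/4,190+v/4,z)[:2]
print("box hinge corners",A(110,200,.048),A(182,123,.048),"pad ends",A(140,268,.05),A(252,135,.05))
T=R.from_rotvec(r.read_state()["tcp_rot"]).as_matrix();print("tool yaw x",np.degrees(np.arctan2(-T[1,0],-T[0,0])))
E
```

```text
[ WARN:0@0.134] global loadsave.cpp:275 findDecoder imread_('pics/d_side.png'): can't open/read file: check file path/integrity
Traceback (most recent call last):
cv2.error: OpenCV(4.12.0) /io/opencv/modules/imgproc/src/color.cpp:199: error: (-215:Assertion failed) !_src.empty() in function 'cvtColor'
```

```bash
cat > e.py <<'E'
from h import *
import sys
g=cv2.cvtColor(cv2.imread(sys.argv[1]),cv2.COLOR_BGR2GRAY).astype(float)
def edge(rows,lo,hi,thr,z):
    P=[]
    for v in rows:
        a,b=lo(v),hi(v); s=g[v,a:b]
        for i in range(len(s)-1):
            if s[i]>thr>=s[i+1]:
                P.append((a+i+(s[i]-thr)/(s[i]-s[i+1]),v));break
    W=np.array([onz("side",u,v,z)[:2] for u,v in P]); m=W.mean(0); d=np.linalg.svd(W-m)[2][0]; d*=np.sign(d[1])
    print(len(P),"mean",m,"yaw of normal",np.degrees(np.arctan2(-d[0],d[1])),"resid mm",np.abs((W-m)@[d[1],-d[0]]).max()*1e3,W[0],W[-1]); return m,d
c=lambda v:215+(250-(v*4-760-135)*110/133)/4
edge(range(227,254),lambda v:int(c(v))-7,lambda v:int(c(v))+6,100,.05)
c2=lambda v:215+(182-(v*4-760-123)*72/77)/4
edge(range(223,239),lambda v:int(c2(v))-5,lambda v:int(c2(v))+6,130,.048)
A=lambda u,v,z:onz("side",215+u/4,190+v/4,z)[:2]
print("box hinge corners",A(110,200,.048),A(182,123,.048),"pad ends",A(140,268,.05),A(252,135,.05))
T=R.from_rotvec(r.read_state()["tcp_rot"]).as_matrix();print("tool yaw x",np.degrees(np.arctan2(-T[1,0],-T[0,0])))
E
python3 e.py pics/d_d.png
```

```text
27 mean [ 0.60873333 -0.12333333] yaw of normal -13.30667620404766 resid mm 0.34252077095446604 [ 0.6171 -0.089 ] [ 0.6005 -0.1571]
16 mean [ 0.5764875 -0.1160625] yaw of normal -11.480654529170053 resid mm 0.5473154726872875 [ 0.5804 -0.0963] [ 0.5719 -0.1359]
box hinge corners [ 0.5737 -0.1397] [ 0.5875 -0.0875] pad ends [ 0.603  -0.1648] [ 0.6222 -0.0788]
tool yaw x -12.593859753606303
```

```bash
python3 -m inch '[[0.5,-0.025,0,0,0,0,0.013],[0.5,-0.05,0,0,0,0,0.013],[0.5,-0.075,0,0,0,0,0.013],[0.5,-0.1,0,0,0,0,0.013],[0.5,-0.1,0,0,0,0,0.013]]'
python3 -m inch '[[0.5,-0.008,0,0,0,0,0],[0.5,-0.012,0,0,0,0,0],[0.5,-0.012,0,0,0,0,0]]'
python3 -m inch '[[0.5,-0.004,0,0,0,0,0],[0.5,-0.008,0,0,0,0,0],[0.5,-0.008,0,0,0,0,0]]'
```

```text
time: 7.6
tcp_pos: [0.5515, -0.1052, 0.012]
tcp_rot: [-0.366, -3.117, -0.001]
force: [-4.9, 1.5, 9.4]
grip_width: 0.636
grip_force: 39.7
time: 7.98
tcp_pos: [0.5537, -0.1057, 0.012]
tcp_rot: [-0.366, -3.116, -0.002]
force: [-8.4, 2.5, 12.8]
grip_width: 0.637
grip_force: 39.7
time: 8.35
tcp_pos: [0.5556, -0.1061, 0.012]
tcp_rot: [-0.366, -3.116, -0.002]
force: [-9.4, 2.6, 12.1]
grip_width: 0.64
grip_force: 39.7
```

```bash
python3 - <<'E'
from h import *
print({k:np.round(r.read_state()[k],3) for k in("force","tcp_pos","ft_torque")})
I=[read_camera(n)[:,:,::-1] for n in("side","scene")]
for n,i in zip("ds",I):cv2.imwrite(f"pics/e_{n}.png",i)
J=cv2.imread("pics/d_d.png")
f=lambda i:cv2.resize(i[205:255,240:310],(400,286),interpolation=cv2.INTER_CUBIC)
p=cv2.resize(I[1][165:185,225:265],(400,200),interpolation=cv2.INTER_CUBIC)
q=cv2.resize(I[0][195:265,225:325],(400,280),interpolation=cv2.INTER_CUBIC)
o=np.zeros((576,800,3),np.uint8);o[:286,:400]=f(I[0]);o[:286,400:]=f(J);o[290:490,:400]=p;o[290:570,400:]=q
cv2.imwrite("pics/e.png",o)
E
python3 e.py pics/e_d.png
```

```text
{'force': array([-9.395,  2.567, 12.067]), 'tcp_pos': array([ 0.556, -0.106,  0.012]), 'ft_torque': array([ 0.324,  1.186, -0.057])}
23 mean [ 0.60575217 -0.12097826] yaw of normal -14.871478116001056 resid mm 2.7604438872704478 [ 0.6171 -0.089 ] [ 0.5968 -0.1588]e.py:11: RuntimeWarning: Mean of empty slice.
  W=np.array([onz("side",u,v,z)[:2] for u,v in P]); m=W.mean(0); d=np.linalg.svd(W-m)[2][0]; d*=np.sign(d[1])
  ret = ret.dtype.type(ret / rcount)
Traceback (most recent call last):
  File "e.py", line 16, in <module>
    edge(range(223,239),lambda v:int(c2(v))-5,lambda v:int(c2(v))+6,130,.048)
    ~~~~^^^^^^^^^^^^^^^^^^^^^^^^^^^^^^^^^^^^^^^^^^^^^^^^^^^^^^^^^^^^^^^^^^^^^
  File "e.py", line 11, in edge
    W=np.array([onz("side",u,v,z)[:2] for u,v in P]); m=W.mean(0); d=np.linalg.svd(W-m)[2][0]; d*=np.sign(d[1])
                                                                     ~~~~~~~~~~~~~^^^^^
numpy.linalg.LinAlgError: 1-dimensional array given. Array must be at least two-dimensional
```

View pics/e.png

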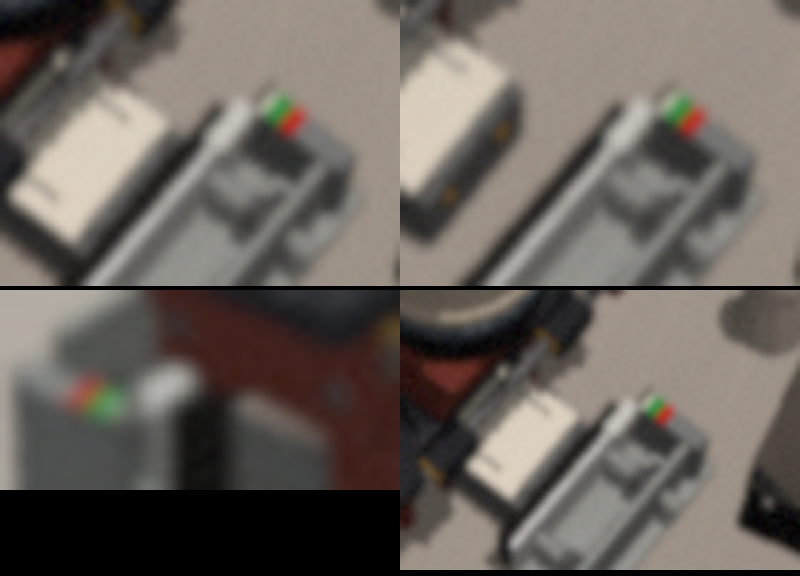

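The white plate hasn't moved yet, and the vertical force is 12 N. So the measured force is mostly table friction, because the tool is pressing the box down. I'll relieve the vertical load.

```bash
python3 -m inch '[[0.5,0,0,-0.002,0,0,0],[0.5,0,0,-0.002,0,0,0]]'
python3 -m inch '[[0.5,0,0,-0.002,0,0,0],[0.5,0,0,-0.002,0,0,0]]'
```

```text
time: 8.7
tcp_pos: [0.5556, -0.1061, 0.012]
tcp_rot: [-0.366, -3.116, -0.002]
force: [-7.4, 2.6, 11.0]
grip_width: 0.64
grip_force: 39.7
time: 8.95
tcp_pos: [0.5556, -0.1061, 0.012]
tcp_rot: [-0.366, -3.116, -0.002]
force: [-6.4, 2.1, 8.3]
grip_width: 0.638
grip_force: 39.7
```

```bash
python3 -m inch '[[0.5,0,0,-0.004,0,0,0],[0.5,0,0,-0.004,0,0,0],[0.5,0,0,-0.004,0,0,0]]'
python3 -m inch '[[0.5,-0.004,0,0,0,0,0],[0.5,-0.008,0,0,0,0,0],[0.5,-0.008,0,0,0,0,0]]'
python3 -m inch '[[0.5,-0.004,0,0,0,0,0],[0.5,-0.008,0,0,0,0,0],[0.5,-0.008,0,0,0,0,0]]'
```

```text
time: 9.32
tcp_pos: [0.5567, -0.1065, 0.0122]
tcp_rot: [-0.366, -3.118, -0.001]
force: [0.1, 0.9, -3.3]
grip_width: 0.637
grip_force: 39.7
time: 9.7
tcp_pos: [0.5586, -0.107, 0.0124]
tcp_rot: [-0.366, -3.118, -0.001]
force: [-2.9, 1.2, -5.1]
grip_width: 0.637
grip_force: 39.7
time: 10.07
tcp_pos: [0.5603, -0.1074, 0.0125]
tcp_rot: [-0.366, -3.117, -0.001]
force: [-7.0, 2.1, -6.8]
grip_width: 0.638
grip_force: 39.7
```

```bash
python3 -m inch '[[0.5,0,0,0.002,0,0,0],[0.5,0,0,0.002,0,0,0],[0.5,0,0,0.002,0,0,0]]'
python3 -m inch '[[0.5,-0.003,0,0.001,0,0,0],[0.5,-0.006,0,0.001,0,0,0],[0.5,-0.006,0,0.001,0,0,0]]'
```

```text
time: 10.45
tcp_pos: [0.5605, -0.1074, 0.0124]
tcp_rot: [-0.366, -3.118, -0.001]
force: [-4.9, 1.4, -5.3]
grip_width: 0.641
grip_force: 39.7
time: 10.82
tcp_pos: [0.5617, -0.1077, 0.0123]
tcp_rot: [-0.366, -3.117, -0.001]
force: [-8.3, 2.3, -2.7]
grip_width: 0.64
grip_force: 39.6
```

```bash
python3 -m inch '[[0.5,0,0,0.002,0,0,0],[0.5,0,0,0.002,0,0,0],[0.5,0,0,0.002,0,0,0]]'
python3 -m inch '[[0.5,-0.004,0,0,0,0,0],[0.5,-0.004,0,0,0,0,0],[0.5,-0.004,0,0,0,0,0]]'
python3 - <<'E'
from h import *
print({k:np.round(r.read_state()[k],3) for k in("force","tcp_pos","ft_torque")})
I=[read_camera(n)[:,:,::-1] for n in("side","scene")]
for n,i in zip("ds",I):cv2.imwrite(f"pics/f_{n}.png",i)
J=cv2.imread("pics/d_d.png")
f=lambda i:cv2.resize(i[205:255,240:310],(400,286),interpolation=cv2.INTER_CUBIC)
p=cv2.resize(I[1][150:220,215:305],(400,286),interpolation=cv2.INTER_CUBIC)
q=cv2.resize(I[0][195:265,225:325],(400,280),interpolation=cv2.INTER_CUBIC)
o=np.zeros((576,800,3),np.uint8);o[:286,:400]=f(I[0]);o[:286,400:]=f(J);o[290:576,:400]=p;o[290:570,400:]=q
cv2.imwrite("pics/f.png",o)
E
```

```text
time: 11.2
tcp_pos: [0.5619, -0.1077, 0.0122]
tcp_rot: [-0.366, -3.118, -0.001]
force: [-8.5, 2.5, -2.2]
grip_width: 0.639
grip_force: 39.6
time: 11.58
tcp_pos: [0.5627, -0.1079, 0.0121]
tcp_rot: [-0.366, -3.117, -0.001]
force: [-8.1, 2.6, -1.7]
grip_width: 0.638
grip_force: 39.6
{'force': array([-8.061,  2.561, -1.717]), 'tcp_pos': array([ 0.563, -0.108,  0.012]), 'ft_torque': array([ 0.531,  1.275, -0.168])}
```

View pics/f.png

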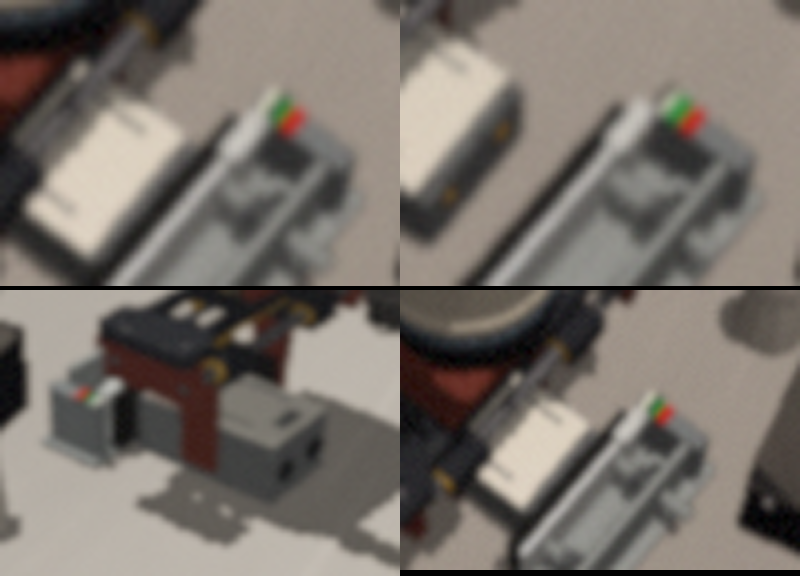

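The plate has moved in, and the white plate's end now sits at the edge of the white/green boundary. I'll measure the travel from the white ridge.

```bash
cat > t.py <<'E'
from h import *
import sys
from scipy.ndimage import map_coordinates
c0=np.array([.6126,-.1218]);xs=np.array([.973,-.230]);ys=np.array([.230,.973])
t=np.arange(-.02,.025,.00025)
def prof(f,l):
    g=cv2.cvtColor(cv2.imread(f),cv2.COLOR_BGR2GRAY).astype(float)
    uv=np.array([proj("side",np.append(c0+a*xs+l*ys,.05)) for a in t])
    return map_coordinates(g,[uv[:,1],uv[:,0]],order=3)
out=[]
for l in np.arange(-.030,.026,.005):
    a,b=[prof(f,l) for f in("pics/d_d.png",sys.argv[1])]
    # rise from black rubber to white plate: mid-level crossing of steepest rise
    i,j=[np.argmax(np.where((t>-.003)&(t<.018),np.gradient(p),-99)) for p in(a,b)]
    out.append((round(l,3),round(t[i]*1e3,1),round(t[j]*1e3,1)))
print(out);d=np.array(out);print("travel mm",np.median(d[:,2]-d[:,1]),"slope",np.polyfit(d[:,0]*1e3,d[:,2]-d[:,1],1))
E
python3 t.py pics/e_d.png; python3 t.py pics/f_d.png
```

```text
Traceback (most recent call last):
  File "t.py", line 12, in <module>
    a,b=[prof(f,l) for f in("pics/d_d.png",sys.argv[1])]
         ~~~~^^^^^
  File "t.py", line 8, in prof
    uv=np.array([proj("side",np.append(c0+a*xs+l*ys,.05)) for a in t])
                 ~~~~^^^^^^^^^^^^^^^^^^^^^^^^^^^^^^^^^^^^
  File "h.py", line 18, in proj
    p=camera_params(name); c=(np.array(p["camera_from_world"])@np.append(P,1))[:3]
ValueError: time passes only in moves, steps and waits
Traceback (most recent call last):
  File "t.py", line 12, in <module>
    a,b=[prof(f,l) for f in("pics/d_d.png",sys.argv[1])]
         ~~~~^^^^^
  File "t.py", line 8, in prof
    uv=np.array([proj("side",np.append(c0+a*xs+l*ys,.05)) for a in t])
                 ~~~~^^^^^^^^^^^^^^^^^^^^^^^^^^^^^^^^^^^^
  File "h.py", line 18, in proj
    p=camera_params(name); c=(np.array(p["camera_from_world"])@np.append(P,1))[:3]
ValueError: time passes only in moves, steps and waits
```

Too many `camera_params` calls; I'll cache the result.

```bash
sed -i '2a import functools\ncamera_params=functools.lru_cache(None)(camera_params)' h.py; python3 t.py pics/e_d.png; python3 t.py pics/f_d.png
```

```text
[(np.float64(-0.03), np.float64(3.0), np.float64(2.8)), (np.float64(-0.025), np.float64(3.5), np.float64(3.3)), (np.float64(-0.02), np.float64(3.3), np.float64(3.3)), (np.float64(-0.015), np.float64(3.3), np.float64(3.3)), (np.float64(-0.01), np.float64(3.0), np.float64(3.3)), (np.float64(-0.005), np.float64(3.5), np.float64(3.3)), (np.float64(0.0), np.float64(3.5), np.float64(3.5)), (np.float64(0.005), np.float64(3.3), np.float64(3.3)), (np.float64(0.01), np.float64(3.5), np.float64(3.3)), (np.float64(0.015), np.float64(3.3), np.float64(3.3)), (np.float64(0.02), np.float64(3.5), np.float64(3.8)), (np.float64(0.025), np.float64(3.3), np.float64(3.3))]
travel mm 0.0 slope [ 0.0034965  -0.00792541]
[(np.float64(-0.03), np.float64(3.0), np.float64(9.3)), (np.float64(-0.025), np.float64(3.5), np.float64(9.3)), (np.float64(-0.02), np.float64(3.3), np.float64(9.5)), (np.float64(-0.015), np.float64(3.3), np.float64(9.5)), (np.float64(-0.01), np.float64(3.0), np.float64(9.5)), (np.float64(-0.005), np.float64(3.5), np.float64(9.3)), (np.float64(0.0), np.float64(3.5), np.float64(9.5)), (np.float64(0.005), np.float64(3.3), np.float64(9.5)), (np.float64(0.01), np.float64(3.5), np.float64(9.3)), (np.float64(0.015), np.float64(3.3), np.float64(9.3)), (np.float64(0.02), np.float64(3.5), np.float64(9.3)), (np.float64(0.025), np.float64(3.3), np.float64(9.5))]
travel mm 6.1000000000000005 slope [-3.63636364e-03  6.05757576e+00]
```

Travel is 6.1 mm, about 9 N, and even along the face. I'll seat the box slightly, add 0.5 mm and hold.

```bash
python3 -m inch '[[0.5,-0.002,0,0.002,0,0,0],[0.5,-0.002,0,0.002,0,0,0],[0.5,-0.002,0,0.002,0,0,0],[0.5,-0.002,0,0.002,0,0,0]]'
python3 - <<'E'
from h import *
ys=np.array([.230,.973]);xs=np.array([.973,-.230])
a=onz("side",240+95/5.714,205+258/5.714,.048)[:2];b=onz("side",240+187/5.714,205+135/5.714,.048)[:2]
print("box end corners rel pad centre, lateral/forward",[(p-np.array([.6126,-.1218]))@ys for p in(a,b)],[(p-np.array([.6126,-.1218]))@xs for p in(a,b)])
I=read_camera("side")[:,:,::-1];cv2.imwrite("pics/g_d.png",I)
g=cv2.cvtColor(cv2.imread("pics/f_d.png"),cv2.COLOR_BGR2GRAY).astype(float)
from scipy.ndimage import map_coordinates
t=np.arange(-.05,.0501,.0005)
for n,off,z in(("cover",-.012,.048),("rubber",.0075,.05)):
    uv=np.array([proj("side",np.append(np.array([.6126,-.1218])+off*xs+l*ys,z)) for l in t])
    p=map_coordinates(g,[uv[:,1],uv[:,0]],order=1);print(n,p[::4].astype(int))
E
python3 t.py pics/g_d.png | tail -1
```

```text
time: 12.18
tcp_pos: [0.5631, -0.108, 0.0121]
tcp_rot: [-0.366, -3.117, -0.001]
force: [-9.5, 4.6, 0.6]
grip_width: 0.638
grip_force: 39.6
box end corners rel pad centre, lateral/forward [np.float64(-0.0247992), np.float64(0.029887099999999996)] [np.float64(0.0011361999999999512), np.float64(-0.00264710000000003)]
cover [151 149 151 148 135 110  79  58  46  42  47  82 136 182 205 209 208 209
 209 210 209 211 211 211 210 210 210 210 209 210 210 210 210 209 209 208
 208 208 206 196 177 156 150 148 148 147 148 148 149 149 149]
rubber [ 86  74  58  47  53  55  56  53  52  50  51  48  53  56  57  54  55  52
  53  53  51  55  56  55  56  56  52  52  53  55  55  53  58  59  57  55
  53  55  57  56  70  93 118 131 133 134 134 139 154 162 163]
travel mm 6.4 slope [-0.01216783  6.33624709]
```

```bash
python3 - <<'E'
from h import *
from scipy.ndimage import map_coordinates
ys=np.array([.230,.973]);xs=np.array([.973,-.230]);c0=np.array([.6126,-.1218])
def P(f,pts,z):
    g=cv2.cvtColor(cv2.imread(f),cv2.COLOR_BGR2GRAY).astype(float)
    uv=np.array([proj("side",np.append(p,z)) for p in pts]);return map_coordinates(g,[uv[:,1],uv[:,0]],order=1)
t=np.arange(-.03,.012,.00025)
L=np.arange(-.018,.0241,.003)
e=[]
for l in L:
    p=P("pics/g_d.png",[c0+a*xs+l*ys for a in t],.048); i=np.where((p[:-1]>130)&(p[1:]<=130))[0]; e.append(t[i[-1]])
print("cover edge",np.round(np.array(e)*1e3,2),"skew deg",np.degrees(np.arctan(np.polyfit(L,e,1)[0])))
t=np.arange(-.06,.0601,.002)
for o in(.000,.001,.002): print(P("pics/d_d.png",[c0+o*xs+l*ys for l in t],.05).astype(int))
g=[]
for l in np.arange(-.04,.041,.005):
    s=np.arange(-.012,.005,.00025);p=P("pics/d_d.png",[c0+a*xs+l*ys for a in s],.05);g.append(s[np.argmax(p<100)])
print("rubber edge rest",np.round(np.array(g)*1e3,1))
E
```

```text
cover edge [-1.5  -1.5  -1.5  -1.75 -1.75 -1.75 -1.75 -1.75 -2.   -2.   -2.   -2.
 -2.   -2.25 -2.5 ] skew deg -1.125308096438306
[144 137 125 119 118 117 105  83  60  48  42  43  47  44  47  51  47  45
  48  46  46  48  41  50  52  46  48  50  44  46  45  45  49  48  46  51
  48  46  47  45  46  45  42  48  50  55  76  88 100  98  94  99 106 130
 147 154 153 150 147 146 147]
[143 130 114 106 104 100  87  66  49  43  49  48  51  53  52  54  51  50
  53  53  47  52  53  54  57  55  52  54  49  46  50  50  48  52  53  54
  52  49  51  51  45  51  51  50  56  67  90 110 120 120 118 118 127 144
 158 161 159 151 147 146 147]
[142 125 105  95  90  83  70  49  49  55  63  68  70  68  71  72  70  71
  69  68  69  70  69  72  74  73  73  68  67  66  63  64  66  66  70  71
  68  68  65  63  66  67  67  69  73  90 111 134 142 144 142 141 149 158
 168 170 162 152 147 145 147]
rubber edge rest [-3.5 -3.5 -3.  -3.2 -3.5 -3.5 -3.2 -3.2 -3.2 -3.5 -3.2 -3.2 -3.5 -3.5
 -3.2 -3.  -3.2]
```

Everything is square to within about 1° and centred to within about 2 mm, with 6.4 mm of travel. Now the steady hold.

```bash
python3 -m inch '[[0.5,0,0,0,0,0,0],[0.5,0,0,0,0,0,0],[0.5,0,0,0,0,0,0],[0.5,0,0,0,0,0,0],[0.5,0,0,0,0,0,0],[0.5,0,0,0,0,0,0],[0.5,0,0,0,0,0,0],[0.5,0,0,0,0,0,0],[0.5,0,0,0,0,0,0],[0.5,0,0,0,0,0,0],[0.5,0,0,0,0,0,0],[0.5,0,0,0,0,0,0],[0.5,0,0,0,0,0,0],[0.5,0,0,0,0,0,0],[0.5,0,0,0,0,0,0],[0.5,0,0,0,0,0,0],[0.5,0,0,0,0,0,0],[0.5,0,0,0,0,0,0],[0.5,0,0,0,0,0,0],[0.5,0,0,0,0,0,0]]'
python3 - <<'E'
from h import *
for n in("side","scene"):cv2.imwrite(f"pics/k_{n}.png",read_camera(n)[:,:,::-1])
E
python3 t.py pics/k_side.png | tail -1
```

```text
time: 14.72
tcp_pos: [0.563, -0.108, 0.0121]
tcp_rot: [-0.366, -3.117, -0.001]
force: [-10.7, 4.1, 1.8]
grip_width: 0.636
grip_force: 39.6
travel mm 6.5 slope [-5.94405594e-03  6.42680653e+00]
```

Steady at 6.5 mm, about 9.8 N, so I'm handing in.

```bash
python3 -c "
from cell import workorder
print(workorder.job_done())"
```

```text
the job is handed in; nothing more can be done
None
```

I pressed the cover down until it snapped shut, and the box's hinge end is now held against the rubber face at about 10 N (6.5 mm of plate travel), square to about 1° and centred to about 2 mm; I held it steady for over two seconds and handed the job in still gripping (verdict not shown).

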